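Switch off the food chopper with its interlocked keys

ROBOT

A 6-joint arm with a two-finger parallel gripper is mounted at the origin on a cart in front of the work surface, level with it; the furniture and walls round the work are solid. World frame = base frame: x ahead of the robot, y to its left, z up, the work surface at z = 0. Lengths are in m, angles in rad, forces in N, time in s.
With the tool pointing down it reaches from about 0.25 to 0.725 m from the base axis. Payload 9.7 kg.
Tool frame: the origin (TCP) lies between the finger pads; the fingertips stand 11 mm ahead of it and the grasp point (between the pads) lies 8 mm behind it; z points along the fingers, y is the line along which they close (so a half turn about z gives the same grasp; the last joint's range is limited). The gripper opens to 85 mm and grips with 20 to 120 N. Pads are 22 mm wide; open, the fingers measure 114 mm over their backs; the gripper's body (76 mm by 85 mm) begins 54 mm behind the grasp point. The pads swing forward as they close: fully open they stand 13 mm farther back than shut.
Start: joints at [1.341, 0.087, 0.176, 1.66, 0, 1.571], TCP at [0.125, 0.536, 0.242] pointing down, gripper open.
Joint ranges: [-3.13, 3.13], [-0.85, 1.81], [-1.15, 1.24], [-2.2, 2.28], [-1.44, 1.52], [-3.14, 3.14]. Speed limits (rad/s): [2.22, 2.22, 2.57, 3.14, 3.14, 3.14].

INTERFACE

Orientations are given as a unit quaternion [w, x, y, z].
In Python, from workcell import bot gives the robot as it stands.
- The arm moves only by the shell command python3 -m creep 'ROWS' [OPENING] [FORCE]. ROWS is JSON, a list of rows, each a list of 4 numbers: the shift along the tool's x, y, z in units of 400 mm (1.0 is 400 mm), then the turn about the tool's z in units of 90 degrees (1.0 is 90 degrees). A call has 1 to 20 rows; each row is the pose to reach, as a shift and turn from the pose commanded when the call began, along the tool's axes at that moment; what a row does not reach only later rows make up. A row lasts 1/10 s, in which the tool goes at most 50 mm and 8.59 degrees, less where a joint would pass 70% of its speed; a pose out of reach is approached as far as the arm can. A call with a number of a shift or a turn outside -1 to 1 is refused whole. A call with a gripper value outside its range is refused whole. OPENING is the closure, from -1 (fully open) to 1 (shut), so that 0 is half open, set as the call begins (- or left out, the last holds). The fingers move at their own pace and stop on an object; FORCE is the grip in N (left out, the last holds). Time passes only in rows, so rows that repeat a pose let the fingers close. It gives the time, the measured TCP pose, the force, the opening and the grip force at its end, in the units of the state.
- bot.get_state(): the state, without advancing time (a new reading comes with each control period).
- bot.read_camera(name): name is "scene" or "top" or "wrist"; returns (picture, depth): 400x640x3 uint8, blue, green, red; 400x640 float32, m along the optical axis (not along the pixel's ray), 0 where there is no reading.
- bot.camera_model(name): a dict with "fx", "fy", "cx", "cy" (pixels), "k1" (the pictures are not rectified: a ray, as slopes to the right and down, at radius r is drawn at 1 + k1 r^2 times it, then the intrinsics apply), "cam_to_world" (4x4, takes a point from camera to world coordinates); the wrist camera has in their place "tool_from_camera" (4x4, takes a point from camera to tool coordinates, whose origin is the TCP and whose axes are the flange's). Camera axes: x right, y down, z forward; pixel columns grow to the right and rows downward; lengths in m; the calibration is good to about 2 mm. A picture is of the moment at which its call begins: read the wrist's pose just before it. camera_model takes no time and is no camera call.
- bot.sign_off(): hands the job in; it is judged then, once.
Trained networks look in the newest picture that a camera, given by its name, has taken for a name from the list of things; names that differ only in an ending like _2 or _b are one class to them, and where a whole thing is asked for, a point or a joint stands for the part that bears it (a point fixed in the world has none). Each returns a list of dicts, best first, with "score" (0 to 1); they miss things now and then, are a little off and sometimes report something else, mostly with a low value. They report only what shows in the picture. A call takes as long as a camera call.
- bot.spot_in(camera, target): "extent" ([left, top, right, bottom] in pixels, round what is visible of it).
- bot.tip_of(camera, target): "at" ([column, row] in pixels: a listed point, or the origin of a listed thing).
The state is a dict: "time_s": time; "joint_pos": joint angles; "qvel": joint speeds; "effort": joint torques, N m; "tool_pos": TCP position; "tool_rot": TCP orientation; "force": force on the tool from outside, world axes, zero at the start; "torque": the same for the moment, N m; "gripper_width": finger opening in m; "finger_force": force on a finger pad.
Only numpy, scipy, OpenCV 4.12 (cv2) and the standard library are available. Lean on these libraries where they do the work, as an engineer would, in place of code of your own. Each camera call takes 0.05 s, during which the arm holds its last target. There are 200 camera calls.

TASK

The food chopper on the worktop has been left switched on: one of its two speed keys is latched down. Press the red stop key fully down so that it stays down by itself and the speed key pops back up, then let go.

Things in the scene. Friction and masses are not known exactly. Their poses are not given: they have to be found in the camera images.
- red_key_top (a point): Centre of the top face of the red stop key (red block with a small white square, 44 mm along x, 34 mm along y), z up, x to the back of the white food chopper that carries it, yaw within 0.25 rad. It is one of three equal keys side by side along y, centres 46 mm apart, order varies. Key tops stand 66 mm above the worktop when up, 54 mm when down; the deck round them 49 mm.
- red_key (a joint): Travel of the red key straight down, m: 0 up, 0.012 down; starts up. The keys are interlocked: one stays down at a time. An up key resists with about 3.5 N at first, less with depth; past half travel it snaps down and stays, and the key that was down pops up.
- green_key (a joint): Travel of the green speed key (one white dot), m: 0 up, 0.012 down. The keys sit on the low deck at the right of the chopper (130 mm deep, 298 mm wide). Left of them, along +y, is its round bowl (116 mm wide, 137 mm high with lid), whose edge is 57 mm from the centre of the nearest key.
- blue_key (a joint): Travel of the blue speed key (two white dots), m: 0 up, 0.012 down. At the start either the green or the blue key is down, the other up.

How it is judged:
At the end, for the whole second after the job is handed in: The red key is down (at least 10 of its 12 mm) and both speed keys are up (within 2 mm of the top) (value of joint red_key above 0.01 m and value of joint each of green_key, blue_key below 0.002 m); the robot touches nothing.
It also fails if it takes over 26 s, if anything falls off the work surface, if the arm or the gripper's body presses on something with over 40 N, if the wrist force passes 120 N, or if a joint passes its speed limit or range.

## Working session

There is one attempt and no reset: what is moved stays moved. The work goes in short steps, Python scripts to look and compute and a shell command to move; the robot and the scene stay as the last step left them, time stands still between calls to the robot, and variables do not carry over. Pictures are saved under pics/ and viewed, at most 10 in all, crops included, and the job is handed in when it is done.

```bash
mkdir -p pics; cat > h.py <<'E'
import numpy as np, cv2
from workcell import bot
from scipy.spatial.transform import Rotation as R
def toolT(s):
    T=np.eye(4); q=s["tool_rot"]; T[:3,:3]=R.from_quat([q[1],q[2],q[3],q[0]]).as_matrix(); T[:3,3]=s["tool_pos"]; return T
def c2w(cam,s):
    m=bot.camera_model(cam)
    return m,(toolT(s)@np.array(m["tool_from_camera"]) if cam=="wrist" else np.array(m["cam_to_world"]))
def ray(cam,px,s):
    m,T=c2w(cam,s)
    d=np.array([(px[0]-m["cx"])/m["fx"],(px[1]-m["cy"])/m["fy"]]); u=d.copy()
    for _ in range(20): u=d/(1+m["k1"]*(u@u))
    return T[:3,3],T[:3,:3]@np.array([u[0],u[1],1.])
def atz(cam,px,z,s):
    o,d=ray(cam,px,s); return o+d*(z-o[2])/d[2]
def atd(cam,px,dep,s):
    o,d=ray(cam,px,s); return o+d*dep
E
python3 - <<'E'
from h import *
s=bot.get_state(); print(s["time_s"],s["tool_pos"],s["tool_rot"],s["force"])
for c in ["scene","top","wrist"]:
    im,d=bot.read_camera(c); cv2.imwrite(f"pics/{c}0.png",im); np.save(f"pics/{c}0.npy",d)
    for t in ["red_key_top"]:
        for r in bot.tip_of(c,t)[:2]:
            p=r["at"]; print(c,t,r,atz(c,p,.066,s), d[int(p[1]),int(p[0])])
    if c=="top":
        for t in ["red_key","green_key","blue_key"]:
            for r in bot.spot_in(c,t)[:2]:
                e=r["extent"]; print(c,t,r,atz(c,[(e[0]+e[2])/2,(e[1]+e[3])/2],.066,s))
E
```

```text
0.0 [0.12521974 0.53532055 0.24154559] [-8.13458442e-05  1.14627703e-01  9.93408273e-01 -6.96869130e-04] [ 0.03423888 -0.09615252 -0.21179896]
scene red_key_top {'at': [392.5, 269.2], 'score': 0.66} [ 0.48603529 -0.17879032  0.066     ] 0.77505046
top red_key_top {'at': [411.5, 194.9], 'score': 0.75} [ 0.4872255  -0.18405878  0.066     ] 0.88647854
top red_key {'extent': [398.9, 184.9, 418.0, 209.7], 'score': 0.52} [ 0.48180563 -0.17713214  0.066     ]
top green_key {'extent': [380.9, 193.8, 399.7, 210.2], 'score': 0.77} [ 0.47095676 -0.13666752  0.066     ]
top blue_key {'extent': [359.9, 194.0, 379.0, 212.5], 'score': 0.76} [ 0.46772802 -0.0907355   0.066     ]
```

View pics/top0.png

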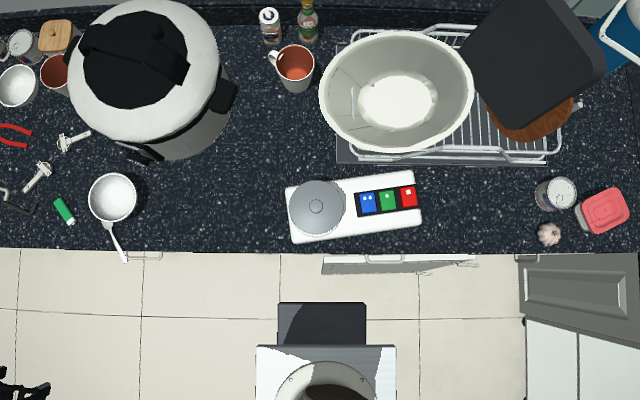

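View pics/scene0.png

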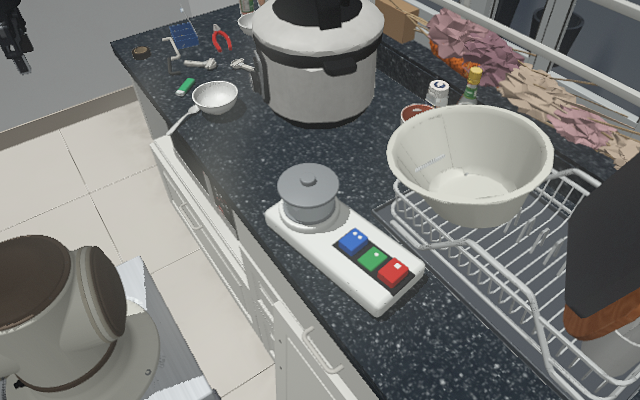

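The red key is rightmost, at (408,196) in the top view. Blue is at (368,203) with the green between them. Yaw is about +0.14. The first half of the transit follows, with the fingers shut.

```bash
python3 -m creep '[[-0.64,-0.77,0,0],[-0.64,-0.77,0,0],[-0.64,-0.77,0,0],[-0.64,-0.77,0,0],[-0.64,-0.77,0,0],[-0.64,-0.77,0,0],[-0.64,-0.77,0,0],[-0.64,-0.77,0,0],[-0.64,-0.77,0,0],[-0.64,-0.77,0,0]]' 1 20
python3 -m creep '[[-0.64,-0.77,0.05,-0.24],[-0.64,-0.77,0.05,-0.24],[-0.64,-0.77,0.05,-0.24],[-0.64,-0.77,0.05,-0.24],[-0.64,-0.77,0.05,-0.24],[-0.64,-0.77,0.05,-0.24],[-0.64,-0.77,0.05,-0.24],[-0.64,-0.77,0.05,-0.24],[-0.64,-0.77,0.05,-0.24],[-0.64,-0.77,0.05,-0.24],[-0.64,-0.77,0.05,-0.24],[-0.64,-0.77,0.05,-0.24]]'
cat > look.py <<'E'
from h import *
import sys
s=bot.get_state(); T=toolT(s)
im,d=bot.read_camera("wrist"); cv2.imwrite(f"pics/{sys.argv[1]}.png",im)
print(s["time_s"],T[:3,3],"toolx",T[:3,0],"force",s["force"])
for r in bot.tip_of("wrist","red_key_top")[:2]:
    p=r["at"]; w=atz("wrist",p,.066,s); print(r,w,"depthpt",atd("wrist",p,d[int(p[1]),int(p[0])],s),"units",T[:3,:3].T@(w-T[:3,3])/.4)
for t in ["red_key","green_key","blue_key"]:
    for r in bot.spot_in("wrist",t)[:1]:
        e=r["extent"]; c=[(e[0]+e[2])/2,(e[1]+e[3])/2]
        print(t,r,atz("wrist",c,.066,s), "depth z",atd("wrist",c,np.median(d[int(c[1])-4:int(c[1])+5,int(c[0])-4:int(c[0])+5]),s))
E
python3 look.py w1
```

```text
time_s: 1.45
tool_pos: [0.305, 0.1762, 0.2425]
tool_rot: [0.0, 0.117, 0.993, 0.0]
force: [-0.1, 0.8, -0.9]
gripper_width: -0.0002
finger_force: 0.0
time_s: 2.65
tool_pos: [0.4838, -0.179, 0.2224]
tool_rot: [-0.0, -0.075, 0.997, 0.0]
force: [0.0, 0.8, -0.4]
gripper_width: -0.0004
finger_force: 0.0
2.65 [ 0.48376408 -0.17904009  0.22239617] toolx [-9.88829079e-01 -1.49053855e-01  3.36745325e-05] force [ 0.00390927  0.81329238 -0.38113551]
{'at': [318.3, 185.6], 'score': 0.59} [ 0.48548563 -0.17854435  0.066     ] depthpt [ 0.48531169 -0.17856748  0.06673458] units [-0.00445371  0.00043071  0.39099048]
red_key {'extent': [302.6, 165.3, 335.3, 205.9], 'score': 0.9} [ 0.48539184 -0.17792887  0.066     ] depth z [ 0.48548687 -0.17791535  0.06559811]
green_key {'extent': [347.5, 162.4, 381.8, 202.8], 'score': 0.68} [ 0.47593959 -0.13523226  0.066     ] depth z [ 0.4784507  -0.1329864   0.05366638]
blue_key {'extent': [390.7, 161.8, 434.3, 205.3], 'score': 0.59} [ 0.46998375 -0.08980032  0.066     ] depth z [ 0.47006569 -0.08964795  0.06555196]
```

View pics/w1.png

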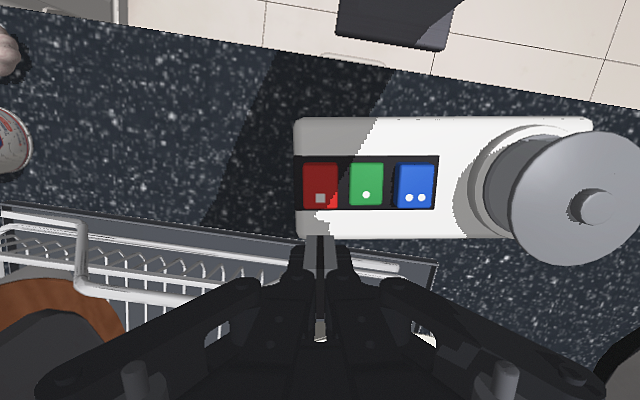

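```bash
python3 -m creep '[[-0.005,0,0.1,0],[-0.005,0,0.2,0],[-0.005,0,0.3,0],[-0.005,0,0.33,0],[-0.005,0,0.34,0],[-0.005,0,0.34,0]]'
python3 -m creep '[[0,0,0.01,0],[0,0,0.02,0],[0,0,0.03,0],[0,0,0.035,0],[0,0,0.04,0],[0,0,0.04,0]]'
```

```text
time_s: 3.5
tool_pos: [0.486, -0.1807, 0.0876]
tool_rot: [0.001, -0.074, 0.997, -0.0]
force: [0.1, 0.2, 0.7]
gripper_width: -0.0001
finger_force: 0.0
time_s: 4.1
tool_pos: [0.4852, -0.1805, 0.0698]
tool_rot: [-0.0, -0.074, 0.997, 0.0]
force: [0.2, -0.3, 0.3]
gripper_width: 0.0001
finger_force: 0.0
```

The wrist view shows red at (320,186), green (the latched one, lower) at (366,183) and the shut fingers in line with red. I'll press on to the bottom.

```bash
python3 -m creep '[[0,0,0.006,0],[0,0,0.012,0],[0,0,0.017,0],[0,0,0.017,0]]'
```

```text
time_s: 4.5
tool_pos: [0.4855, -0.1806, 0.0649]
tool_rot: [0.0, -0.074, 0.997, -0.0]
force: [-5.5, 1.7, 14.1]
gripper_width: 0.0004
finger_force: 6.9
```

Contact at the bottom reads 14 N, so I'll retreat and check.

```bash
python3 -m creep '[[0,0,-0.05,0],[0,0,-0.15,0],[0,0,-0.25,0],[0,0,-0.35,0],[0,0,-0.4,0],[0,0,-0.4,0],[0,0,-0.4,0]]'
python3 look.py w2
```

```text
time_s: 5.2
tool_pos: [0.4856, -0.1806, 0.2231]
tool_rot: [0.0, -0.074, 0.997, -0.0]
force: [0.4, 0.1, 0.5]
gripper_width: 0.0001
finger_force: 0.0
5.2 [ 0.48556827 -0.18063603  0.22309143] toolx [-9.89187404e-01 -1.46657009e-01 -3.61434448e-05] force [0.44009667 0.08458421 0.45524661]
{'at': [316.7, 186.2], 'score': 0.67} [ 0.48828523 -0.18161568  0.066     ] depthpt [ 0.4916996  -0.18125196  0.0517624 ] units [-0.00634559 -0.00341108  0.39272886]
red_key {'extent': [305.1, 162.4, 336.3, 203.7], 'score': 0.75} [ 0.48465367 -0.17827843  0.066     ] depth z [ 0.48746462 -0.17781917  0.05362869]
green_key {'extent': [350.6, 161.0, 385.5, 207.9], 'score': 0.66} [ 0.47931161 -0.13318444  0.066     ] depth z [ 0.47935673 -0.13314259  0.06578377]
blue_key {'extent': [391.9, 158.6, 433.0, 208.2], 'score': 0.77} [ 0.47200722 -0.09128192  0.066     ] depth z [ 0.47207162 -0.09116289  0.06564876]
```

View pics/w2.png

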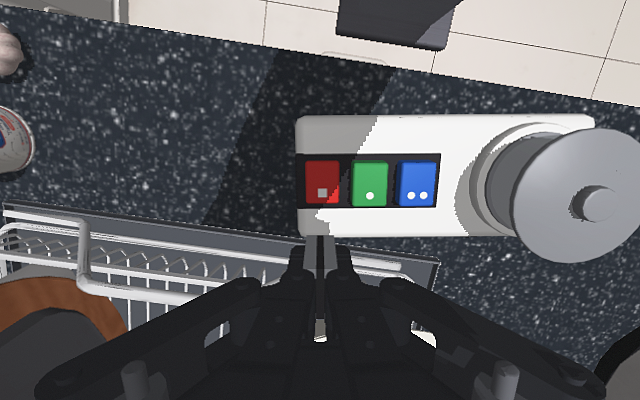

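The red key at (322,182) is down, at 53.6 mm. Green (369,184) and blue (415,184) are up, at about 65.7 mm, and the arm is clear.

```bash
python3 -c "
from workcell import bot
print(bot.sign_off())"
```

```text
the job is handed in; nothing more can be done
None
```

The red stop key is latched down, both speed keys are up, the arm is clear, and I handed the job in at about 5.4 s; the sign-off gave no verdict.

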